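# Load a swatch cassette into the colour reader

## Task

Take the framed swatch cassette out of the wooden rack and push it down into the open well of the colour reader, gently, until the sprung ball in the well clicks into its notch and it is held; stop there, do not lean on it once it is home. Then swing the hood shut over it, and leave everything else on the bench as it is.

Things in the scene. Friction and masses are not known exactly. Their poses are not given: they have to be found in the camera images.
- cassette: grey framed swatch cassette with a marbled chip in it, 70 to 120 g, 100 mm high, the only tall piece in the rack. Origin: centre of its underside; z up, x along its width, y along its thickness. Its lower part is 46 mm wide (x) and 16 mm thick (y) up to 56 mm; bottom edges rounded 4 mm
- cassette_top (a point): centre of the cassette's top face, 100 mm above its underside. The top 44 mm are a plain grip tab, 32 mm wide (x) and 16 mm thick (y): take it across its thickness, fingers closing along y, fingertips 72 to 80 mm above the underside so that they stay clear of the reader's deck
- cassette_notch (a point): the notch in the cassette's +x edge, 29 mm above its underside, 23 mm from its axis. The -x edge has the same notch, so the cassette may go in either way round (yaw or yaw + pi)
- rack: fixed wooden rack, 74 (x) by 176 (y) by 22 mm high, origin centre of its underside. Three slots in a row at y = -54, 0 and 54 mm, each 49 mm (x) by 19 mm (y) and 14 mm deep. The cassette and two bare slabs stand in them in any order, their x along the rack's x
- reader: white bench-top colour reader, fixed, 230 x 180 mm, flat deck 105 mm above the bench. Origin on the well's axis, on the bench; x towards the reader's back, z up. It reaches from x = -125 mm (sloping front with screen) to +105 mm and y = -90 to +90 mm; the deck from x = -60 to +105 mm. More than 26 N from the cassette spoils its optics; 10 to 12 N is plenty
- well (a point): centre of the well's mouth, level with the deck; axes as the reader's. The well is 48 mm (x) by 18 mm (y), 1 mm of play each side of the cassette, with a 4 mm 45 degree lead-in. Its hard floor is a stage 54 mm below the mouth, left anywhere up to 12 mm higher or lower by the last user: that cannot be seen or read. Clicked home the cassette stands on it, 34 to 58 mm above the deck
- ball (a joint): how far the sprung steel ball in the well's back (+x) wall is pushed in, m; it sits 28 mm above the floor, wherever that is set. 0: free. Going down, the cassette meets it about 32 mm above the floor (3 to 7 N up), rubs past it (0 to 4 N up, 3 to 6 N sideways, ball 0.002 to 0.004); in the last 2 mm the ball springs into the notch (under 0.0015) and draws it down
- hood (a joint): angle of the black light hood, rad: 0 shut over the well, grows as it opens up and back, stop at 1.8 where it leans open. It starts at 1.6 to 1.8. Pushed from behind towards the reader's -x to below about 0.6 it falls shut softly by itself; it can also be pressed down
- hood_hinge (a point): middle of the hood's hinge, 70 mm behind the well's axis, 2 mm above the deck; the hinge axis is the reader's y. Shut, the hood reaches 115 mm forward of the hinge, is 66 mm wide and 64 mm high; open, its closed top faces backwards and slightly up or down
- hood_edge (a point): middle of the front edge of the hood's finger lip (34 mm wide, 12 mm long, level with the hood's top): shut, 127 mm in front of the hinge and 64 mm above it; open, it is the hood's highest edge, 65 to 95 mm behind the hinge and 110 to 125 mm above it
- slab_a: bare cast slab, 44 x 14.5 x 50 mm high, no frame and no tab, standing in a rack slot; bystander; origin: centre of its underside
- slab_b: as slab_a
- pigment_jar: clip-top glass jar, 72 mm across, 87 mm high; bystander; origin: centre of its underside
- mixing_cup: white cup, 68 mm across, 75 mm high; bystander; origin: centre of its underside
- coaster: flat cast ring, 90 mm across, 12 mm high; bystander; origin: centre of its underside
- squeeze_bottle: squeeze bottle, 48 mm across, 140 mm high; bystander; origin: centre of its underside
- tin: open steel tin, 72 mm across, 85 mm high; bystander; origin: centre of its underside
- spatula: spatula, 200 mm long, lying along its x; bystander; origin: under its middle
There are look-alikes about, which are no part of the job. Of the things shaped like the cassette, the grey one is meant.

How it is judged (in metres and radians):
On the way, in this order (a step that is already met when the one before it is completed fails the run):
1. the cassette is down in the well and the ball has clicked into its notch (z of cassette in the frame of well below -0.038 m and horizontal distance between cassette and well below 0.005 m and angle between the z axis of cassette and the z axis of reader, either way round below 0.07 rad and value of joint ball below 0.0015 m), for 0.2 s.
2. the hood is shut with the cassette still clicked home (all of step 1 and value of joint hood below 0.06 rad), for 0.2 s.
At the end, for the whole second after the job is handed in: The cassette stands upright in the reader's well (underside at least 38 mm below the mouth, within 5 mm of the well's axis and 4 degrees of upright), the ball is sprung back into its notch (ball joint under 1.5 mm), it is at rest, and the hood is shut (under 0.06 rad) (all of step 2 and linear speed of cassette below 0.02 m/s); the robot touches nothing.
It fails at once if the cassette is forced: more than 26 N between it and the reader (contact force between cassette and reader above 26 N).
It fails at once if another thing on the bench or in the rack is moved by more than 20 mm (distance of any of slab_a, slab_b, pigment_jar, mixing_cup, coaster, squeeze_bottle, tin, spatula from where it was at the start of the episode above 0.02 m).
It also fails if it takes over 67 s, if anything falls off the work surface, if the arm or the gripper's body presses on something with over 40 N, if the wrist force passes 120 N, or if a joint passes its speed limit or range.

## Robot

A 6-joint arm with a two-finger parallel gripper is mounted at the origin on the work surface. World frame = base frame: x ahead of the robot, y to its left, z up, the work surface at z = 0. Lengths are in mm, angles in rad, forces in N, time in s.
With the tool pointing down it reaches from about 325 to 750 mm from the base axis. Payload 7.6 kg.
Tool frame: the origin (TCP) lies at the centre of the arm's flange, where the gripper is bolted on; the fingertips stand 173 mm ahead of it and the grasp point (between the pads) lies 155 mm ahead of it (robot.hold_point_z is the distance from the TCP to the grasp point, in mm); z points along the fingers, y is the line along which they close (so a half turn about z gives the same grasp; the last joint's range is limited). The gripper opens to 85 mm and grips with 20 to 120 N. Pads are 22 mm wide; open, the fingers measure 114 mm over their backs; the gripper's body (76 mm by 85 mm) begins 54 mm behind the grasp point. The pads swing forward as they close: fully open they stand 13 mm farther back than shut.
Start: joints at [-1.398, 0.052, 1.401, -0, 1.689, -0.07], TCP at [126.242, -509.6, 404.723] pointing down, gripper open.
Joint ranges: [-2.9, 2.9], [-0.91, 2.17], [0.12, 2.37], [-1.06, 4.2], [0.26, 2.73], [-2.93, 2.93]. Speed limits (rad/s): [2.57, 2.57, 3.01, 3.14, 3.14, 3.14].

## Interface

Orientations are given as a 3x3 rotation matrix whose columns are the frame's x, y, z axes.
In Python, from cell import sense, imaging, order, robot gives the robot as it stands.
- The arm moves only by the tool move_arm, never from a script. Its arguments are lists of equal length, an entry for each row: "xyz": the shift along the tool's x, y, z in mm, a list of three; "twist": the turn, a rotation vector about the tool's x, y, z in degrees, a list of three; "hand": the opening in per cent of the stroke, from 0 (shut) to 100 (fully open). In form: {"xyz": [[dx, dy, dz], ...], "twist": [[ax, ay, az], ...], "hand": [hand, ...]}. A call has 1 to 20 rows; each row shifts and turns the commanded pose from where the row before left it, along the tool's axes as they then stand; what a row does not reach is not made up. A row lasts 1/12 s, in which the tool goes at most 41.7 mm and 7.16 degrees, less where a joint would pass 70% of its speed; a pose out of reach is approached as far as the arm can. A call is refused whole if a number of a shift passes 41.7 or a number of a turn 7.16, either way. A call with a gripper value outside its range is refused whole. The fingers move at their own pace and stop on an object; "newtons" is the grip in N (left out, the last holds). Time passes only in rows, so rows that do not move let the fingers close. It gives the time, the measured TCP pose, the force, the opening and the grip force at its end, in the units of the state.
- sense(): the state, without advancing time (a new reading comes with each control period).
- imaging.snapshot(name): name is "scene" or "top" or "wrist"; returns the picture (480x640x3 uint8, red, green, blue); there is no depth.
- imaging.camera_info(name): a dict with "fovy" (degrees; the focal length in pixels is half the picture's height over the tangent of half this angle, whatever the lens; pixels are square), "cx", "cy" (the principal point, pixels), "view" (4x4, takes a point from world to camera coordinates); the wrist camera has in their place "tool_from_camera" (4x4, takes a point from camera to tool coordinates, whose origin is the TCP and whose axes are the flange's). Camera axes: x right, y up, looking along -z (the intrinsics and any distortion apply to the point x, -y, -z); pixel columns grow to the right and rows downward; lengths in mm; the calibration is good to about 2 mm. A picture is of the moment at which its call begins: read the wrist's pose just before it. camera_info takes no time and is no camera call.
- order.job_done(): hands the job in; it is judged then, once.
The state is a dict: "t": time; "qpos": joint angles; "dq": joint speeds; "effort": joint torques, N m; "eef_pos": TCP position; "orientation": TCP orientation; "wrist_force": force on the tool from outside, world axes, zero at the start; "moment": the same for the moment, N m; "gripper_width": finger opening in mm; "grasp_force": force on a finger pad.
Only numpy, scipy, OpenCV 4.12 (cv2) and the standard library are available. Lean on these libraries where they do the work, as an engineer would, in place of code of your own. Each camera call takes 0.05 s, during which the arm holds its last target. There are 200 camera calls.

## Working session

There is one attempt and no reset: what is moved stays moved. The work goes in short steps, Python scripts to look and compute and a tool call to move; the robot and the scene stay as the last step left them, time stands still between calls to the robot, and variables do not carry over. Pictures are saved under pics/ and viewed, at most 10 in all, crops included, and the job is handed in when it is done.

Besides the shell and the picture viewer there is one more tool, called after ">>>" in YAML: its name, and indented under it one key for each argument. move_arm: Moves the arm, as the interface text tells. Its arguments: {"type":"object","properties":{"xyz":{"type":"array","items":{"type":"array","items":{"type":"number"}}},"twist":{"type":"array","items":{"type":"array","items":{"type":"number"}}},"hand":{"type":"array","items":{"type":"number"}},"newtons":{"type":"number"}},"required":["xyz","twist","hand"]}

```bash
ls; mkdir -p pics; python3 - <<'E'
from cell import sense, imaging, order, robot
import cv2,numpy as np
np.set_printoptions(precision=4,suppress=True)
s=sense();print(s)
for n in("scene","top","wrist"):
    im=imaging.snapshot(n);cv2.imwrite(f"pics/{n}0.png",im[:,:,::-1]);print(n,imaging.camera_info(n))
print(robot.hold_point_z)
E
```

```text
pics
{'t': 0.0, 'qpos': array([-1.3983,  0.0529,  1.4017,  0.    ,  1.6886, -0.0703]), 'dq': array([ 0.0001, -0.0008,  0.0013, -0.0001, -0.0003,  0.0007]), 'effort': array([ -0.0009, -38.1667, -36.0192,  -0.0001,   0.006 ,   0.    ]), 'eef_pos': array([ 126.2408, -509.5735,  403.8585]), 'orientation': array([[ 0.9707,  0.2404, -0.0002],
       [ 0.2404, -0.9707,  0.0016],
       [ 0.0002, -0.0016, -1.    ]]), 'wrist_force': array([-1.1985,  0.0536,  0.2574]), 'moment': array([ 0.0367, -0.0188,  0.0317]), 'grasp_force': 0.0, 'gripper_width': 85.16327979026717}
scene {'fovy': 52.99949818929723, 'cx': 317.1433582948299, 'cy': 242.61501681103053, 'view': array([[   -0.888 ,     0.4598,     0.0052,   468.1946],
       [   -0.2556,    -0.503 ,     0.8256,    36.5219],
       [    0.3823,     0.7318,     0.5642, -1521.4525],
       [    0.    ,     0.    ,     0.    ,     1.    ]])}
top {'fovy': 49.9620161066787, 'cx': 323.5757580827978, 'cy': 245.59346093029674, 'view': array([[   -0.0071,    -0.9999,    -0.0114,    10.2898],
       [    0.9812,    -0.0092,     0.1926,  -512.0932],
       [   -0.1927,    -0.0099,     0.9812, -1287.2299],
       [    0.    ,     0.    ,     0.    ,     1.    ]])}
wrist {'fovy': 70.61647919220647, 'cx': 313.86706025625404, 'cy': 235.84695909640638, 'tool_from_camera': array([[ 0.0003,  0.951 ,  0.3092, 79.5422],
       [ 1.    , -0.0006,  0.001 ,  0.0006],
       [ 0.0012,  0.3092, -0.951 , 30.0676],
       [ 0.    ,  0.    ,  0.    ,  1.    ]])}
154.70000000000002
```

View pics/top0.png

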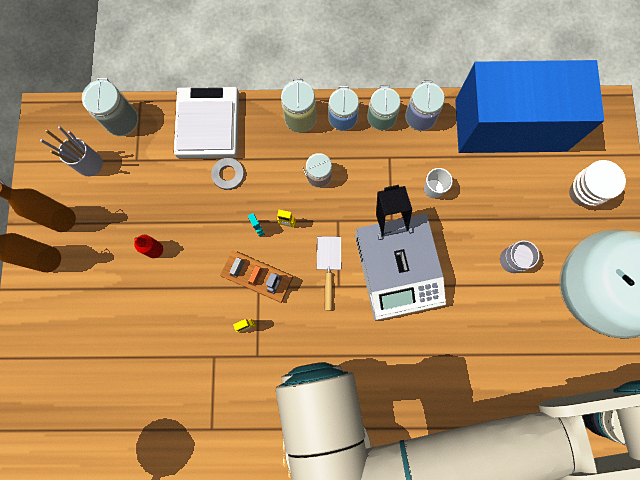

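View pics/scene0.png

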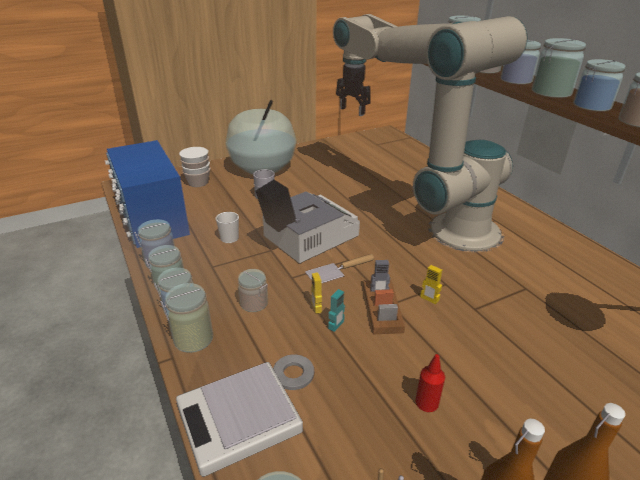

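The top view shows the rack at about (258,277). The tall grey piece is in its right-hand slot, near (273,281). The reader's well is at about (402,261) and the hood leans open at (394,205). I'll get rough positions by casting rays.

```bash
cat > h.py <<'E'
import numpy as np,cv2
from cell import sense, imaging, order, robot
np.set_printoptions(precision=3,suppress=True)
def cam(n,s=None):
    i=imaging.camera_info(n);f=240/np.tan(np.radians(i['fovy'])/2)
    if n=='wrist':
        T=np.eye(4);T[:3,:3]=s['orientation'];T[:3,3]=s['eef_pos'];M=T@i['tool_from_camera']
    else: M=np.linalg.inv(i['view'])
    return M,f,i['cx'],i['cy']
def ray(c,u,v):
    M,f,cx,cy=c;d=M[:3,:3]@np.array([(u-cx)/f,-(v-cy)/f,-1]);return M[:3,3],d/np.linalg.norm(d)
def plane(c,u,v,z):
    o,d=ray(c,u,v);return o+d*(z-o[2])/d[2]
def proj(c,p):
    M,f,cx,cy=c;q=np.linalg.inv(M)@np.append(p,1);return np.array([cx+f*q[0]/-q[2],cy-f*q[1]/-q[2]])
def two(c1,p1,c2,p2):
    o1,d1=ray(c1,*p1);o2,d2=ray(c2,*p2);t=np.linalg.lstsq(np.c_[d1,-d2],o2-o1,rcond=None)[0]
    a=o1+d1*t[0];b=o2+d2*t[1];return (a+b)/2,np.linalg.norm(a-b)
E
python3 - <<'E'
from h import *
c=cam('top');k=cam('scene')
im=cv2.imread('pics/top0.png')
hsv=cv2.cvtColor(im,cv2.COLOR_BGR2HSV)
# well: dark patch in deck
g=cv2.cvtColor(im,cv2.COLOR_BGR2GRAY);m=(g<60).astype(np.uint8);sub=np.zeros_like(m);sub[243:280,385:420]=m[243:280,385:420]
cs=max(cv2.findContours(sub,0,1)[0],key=cv2.contourArea);r=cv2.minAreaRect(cs);b=cv2.boxPoints(r);print('well px',r)
print(np.array([plane(c,*p,105) for p in b]))
print('well',plane(c,*r[0],105))
for p in((220,280),(287,301),(297,277),(232,252)):print('rack',plane(c,*p,22))
print('cass top',two(c,(273,277),k,(381,263)))
print('deckcorners',[plane(c,*p,105) for p in((357,228),(366,292),(444,285),(427,212))])
print('bottle',plane(c,155,250,0),'jars',plane(c,318,180,0))
cv2.imwrite('pics/c.png',cv2.resize(im[180:325,210:450],None,fx=3.3,fy=3.3,interpolation=2))
E
```

```text
well px ((401.1471252441406, 260.5882873535156), (22.070741653442383, 9.701424598693848), 75.96376037597656)
[[ 485.899 -168.281  105.   ]
 [ 491.614 -191.775  105.   ]
 [ 437.919 -202.939  105.   ]
 [ 432.287 -179.63   105.   ]]
well [ 461.819 -185.675  105.   ]
rack [428.228 278.635  22.   ]
rack [371.831 102.42   22.   ]
rack [434.401  76.6    22.   ]
rack [502.608 249.129  22.   ]
cass top (array([420.809, 132.651, 105.761]), np.float64(7.258683579777664))
deckcorners [array([545.391, -78.417, 105.   ]), array([384.919, -97.224, 105.   ]), array([ 400.456, -288.011,  105.   ]), array([ 584.914, -254.993,  105.   ])]
bottle [514.097 461.824   0.   ] jars [706.833  20.659   0.   ]
```

View pics/c.png

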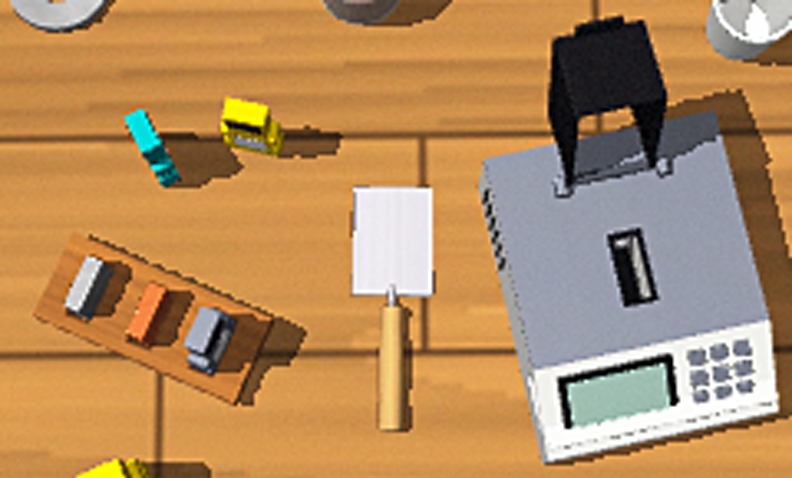

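The rack is centred near (434,177) with yaw −19.6°, so the cassette should be near (416,126). The well is near (462,−186) with yaw about 12°. I'll go over the cassette with the tool turned half round, which keeps the camera away from the hood later.

>>> move_arm:
  xyz:
    - [40,0,0]
    - [40,0,0]
    - [40,0,0]
    - [40,0,0]
    - [40,0,0]
    - [16,-36,0]
    - [16,-36,0]
    - [16,-36,0]
    - [16,-36,0]
    - [16,-36,0]
    - [16,-36,0]
    - [16,-36,0]
    - [16,-36,0]
    - [16,-36,0]
    - [16,-36,0]
    - [16,-36,0]
    - [16,-36,0]
    - [16,-36,0]
    - [16,-36,0]
    - [10,-44.0,0]
  twist:
    - [0,0,0]
    - [0,0,0]
    - [0,0,0]
    - [0,0,0]
    - [0,0,0]
    - [0,0,0]
    - [0,0,0]
    - [0,0,0]
    - [0,0,0]
    - [0,0,0]
    - [0,0,0]
    - [0,0,0]
    - [0,0,0]
    - [0,0,0]
    - [0,0,0]
    - [0,0,0]
    - [0,0,0]
    - [0,0,0]
    - [0,0,0]
    - [0,0,0]
  hand: [100,100,100,100,100,100,100,100,100,100,100,100,100,100,100,100,100,100,100,100]
  newtons: 40

```text
refused, shift out of range in row 20
```

>>> move_arm:
  xyz:
    - [40,0,0]
    - [40,0,0]
    - [40,0,0]
    - [40,0,0]
    - [40,0,0]
    - [16,-36,0]
    - [16,-36,0]
    - [16,-36,0]
    - [16,-36,0]
    - [16,-36,0]
    - [16,-36,0]
    - [16,-36,0]
    - [16,-36,0]
    - [16,-36,0]
    - [16,-36,0]
    - [16,-36,0]
    - [16,-36,0]
    - [16,-36,0]
    - [16,-36,0]
    - [10,-40,0]
  twist:
    - [0,0,0]
    - [0,0,0]
    - [0,0,0]
    - [0,0,0]
    - [0,0,0]
    - [0,0,0]
    - [0,0,0]
    - [0,0,0]
    - [0,0,0]
    - [0,0,0]
    - [0,0,0]
    - [0,0,0]
    - [0,0,0]
    - [0,0,0]
    - [0,0,0]
    - [0,0,0]
    - [0,0,0]
    - [0,0,0]
    - [0,0,0]
    - [0,0,0]
  hand: [100,100,100,100,100,100,100,100,100,100,100,100,100,100,100,100,100,100,100,100]
  newtons: 40

```text
t: 1.82
eef_pos: [416.8, 124.7, 404.4]
orientation: [[0.971, 0.24, 0.0], [0.24, -0.971, -0.0], [0.0, 0.0, -1.0]]
wrist_force: [1.6, -0.7, -0.0]
gripper_width: 85.2
grasp_force: 0.0
```

>>> move_arm:
  xyz:
    - [0,0,0]
    - [0,0,0]
    - [0,0,0]
    - [0,0,0]
    - [0,0,0]
    - [0,0,0]
    - [0,0,0]
    - [0,0,0]
    - [0,0,0]
    - [0,0,0]
    - [0,0,0]
    - [0,0,0]
    - [0,0,0]
    - [0,0,0]
    - [0,0,0]
    - [0,0,0]
    - [0,0,0]
    - [0,0,0]
    - [0,0,0]
    - [0,0,0]
  twist:
    - [0,0,-7]
    - [0,0,-7]
    - [0,0,-7]
    - [0,0,-7]
    - [0,0,-7]
    - [0,0,-7]
    - [0,0,-7]
    - [0,0,-7]
    - [0,0,-7]
    - [0,0,-7]
    - [0,0,-7]
    - [0,0,-7]
    - [0,0,-7]
    - [0,0,-7]
    - [0,0,-7]
    - [0,0,-7]
    - [0,0,-7]
    - [0,0,-7]
    - [0,0,-7]
    - [0,0,-7]
  hand: [100,100,100,100,100,100,100,100,100,100,100,100,100,100,100,100,100,100,100,100]

```text
t: 3.48
eef_pos: [416.7, 122.8, 404.4]
orientation: [[-0.901, 0.434, -0.0], [0.434, 0.901, -0.0], [0.0, -0.0, -1.0]]
wrist_force: [0.3, -0.2, 0.8]
gripper_width: 85.4
grasp_force: 0.0
```

>>> move_arm:
  xyz:
    - [0,0,0]
    - [0,0,0]
    - [0,0,0]
  twist:
    - [0,0,-6.5]
    - [0,0,0]
    - [0,0,0]
  hand: [100,100,100]

```text
t: 3.73
eef_pos: [416.7, 122.8, 404.5]
orientation: [[-0.941, 0.338, -0.0], [0.338, 0.941, -0.0], [0.0, -0.0, -1.0]]
wrist_force: [0.2, -0.3, 0.4]
gripper_width: 85.2
grasp_force: 0.0
```

```bash
python3 - <<'E'
from h import *
s=sense();im=imaging.snapshot('wrist');cv2.imwrite('pics/w1.png',im[:,:,::-1])
print(s['t'],s['eef_pos'],s['orientation'],s['qpos'])
np.save('w1.npy',np.r_[s['eef_pos'],s['orientation'].ravel()])
c=cam('wrist',s);print(proj(c,[416,126,108]))
E
```

```text
3.7333 [416.695 122.777 404.488] [[-0.941  0.338 -0.   ]
 [ 0.338  0.941 -0.   ]
 [ 0.    -0.    -1.   ]] [ 0.202 -0.208  1.648 -0.     1.703 -1.024]
[316.883 225.431]
```

View pics/w1.png

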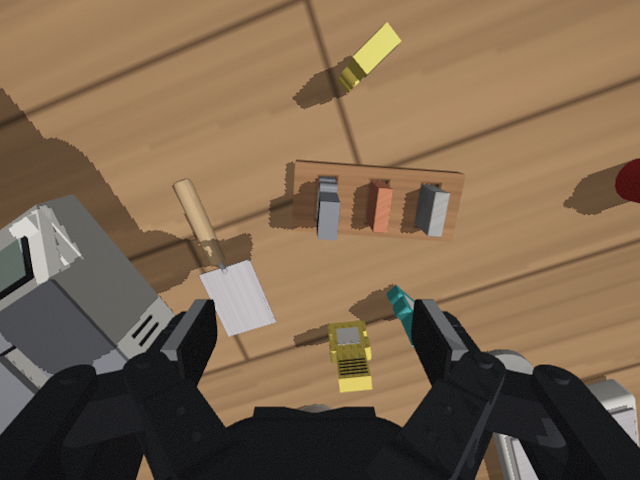

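The wrist view shows the rack at about (297–464, 160–242) and the grey cassette at (328,210). I'll enlarge that area to find the corners of its top face.

```bash
python3 - <<'E'
from h import *
im=cv2.imread('pics/w1.png');cv2.imwrite('pics/c1.png',cv2.resize(im[155:250,285:405],None,fx=6,fy=6,interpolation=2))
g=cv2.cvtColor(im,cv2.COLOR_BGR2HSV)
m=((g[...,1]<90)&(g[...,2]>60)).astype(np.uint8)
print(g[170:246:6,328].tolist())
E
```

```text
[[14, 121, 165], [12, 97, 92], [120, 17, 74], [115, 10, 152], [115, 20, 77], [110, 22, 71], [120, 10, 146], [115, 11, 145], [116, 12, 145], [120, 11, 144], [120, 11, 145], [114, 9, 144], [16, 107, 171]]
```

View pics/c1.png

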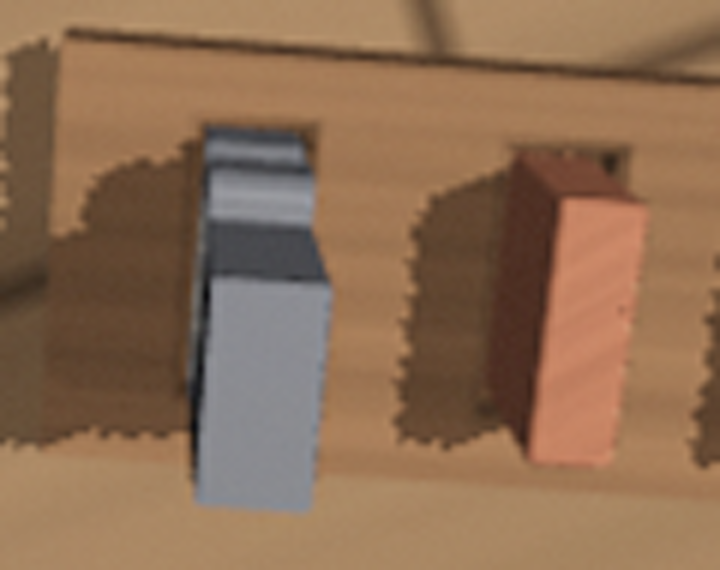

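The top face of the cassette has corners at crop pixels (212,278), (331,283), (312,511) and (195,502).

```bash
python3 - <<'E'
from h import *
a=np.load('w1.npy');s=dict(eef_pos=a[:3],orientation=a[3:].reshape(3,3));c=cam('wrist',s)
R=s['orientation']
def f(P,z): return np.array([plane(c,285+x/6-.4,155+y/6-.4,z) for x,y in P])
t=f([(212,278),(331,283),(312,511),(195,502)],108)
print(t,t.mean(0));print([np.linalg.norm(t[i]-t[i-1]) for i in range(4)])
d=(t[0]+t[1]-t[2]-t[3])/2;print('x axis',np.degrees(np.arctan2(d[1],d[0])), 'tool x',np.degrees(np.arctan2(R[1,0],R[0,0])))
# rack corners at z 22
r=f([(65,32)],22);print(r, plane(c,464,173,22))
e=R.T@(np.array([*t.mean(0)[:2],0])-np.array([*s['eef_pos'][:2],0]));print('shift tool',e)
E
```

```text
[[397.625 135.136 108.   ]
 [403.634 149.847 108.   ]
 [433.185 137.237 108.   ]
 [426.48  122.457 108.   ]] [415.231 136.169 108.   ]
[np.float64(31.516922925059877), np.float64(15.890444229953877), np.float64(32.12917406854781), np.float64(16.229214484378826)]
x axis 156.58727134745308 tool x 160.21566133025524
[[366.855 121.104  22.   ]] [438.007 280.03   22.   ]
shift tool [ 5.911 12.106 -0.002]
```

>>> move_arm:
  xyz:
    - [5.9,12.1,0]
    - [0,0,0]
    - [0,0,0]
  twist:
    - [0,0,0]
    - [0,0,3.7]
    - [0,0,0]
  hand: [100,100,100]

```text
t: 4.03
eef_pos: [415.2, 136.5, 404.6]
orientation: [[-0.917, 0.399, -0.0], [0.399, 0.917, -0.0], [0.0, -0.0, -1.0]]
wrist_force: [0.7, 0.5, 0.1]
gripper_width: 85.1
grasp_force: 0.0
```

```bash
cat >> h.py <<'E'
def quad(im,seed,tol=12):
    """min-area rectangle of the even patch around the seed pixel, sub-pixel by 4x upsampling"""
    k=4;u,v=seed;w=60;cr=np.ascontiguousarray(im[v-w:v+w,u-w:u+w]);b=cv2.GaussianBlur(cv2.resize(cr,None,fx=k,fy=k,interpolation=cv2.INTER_CUBIC),(5,5),0)
    m=np.zeros((b.shape[0]+2,b.shape[1]+2),np.uint8);cv2.floodFill(b,m,(w*k,w*k),0,(tol,)*3,(tol,)*3,4|cv2.FLOODFILL_FIXED_RANGE|cv2.FLOODFILL_MASK_ONLY|(1<<8))
    m=cv2.morphologyEx(m[1:-1,1:-1],cv2.MORPH_OPEN,np.ones((9,9)))
    c=max(cv2.findContours(m,0,1)[0],key=cv2.contourArea);q=cv2.approxPolyDP(c,12,True)[:,0] 
    return q/k+np.array([u-w,v-w])-.375
E
python3 - <<'E'
from h import *
s=sense();im=imaging.snapshot('wrist');cv2.imwrite('pics/w2.png',im[:,:,::-1]);c=cam('wrist',s);R=s['orientation']
np.save('w2.npy',np.r_[s['eef_pos'],s['orientation'].ravel()])
u=proj(c,[415.2,136.2,108]).round().astype(int);print(s['eef_pos'],u)
for tol in(20,30,45):
    q=quad(im,u,tol);print(q)
    t=np.array([plane(c,*p,108) for p in q]);print(t[:,:2],[np.linalg.norm(t[i]-t[i-1]) for i in range(len(t))])
    m=t.mean(0);print(m, (R.T@(m-s['eef_pos']))[:2])
    for i in range(len(t)): d=R.T@(t[i]-t[i-1]);print(np.degrees(np.arctan2(d[1],d[0])).round(1),end=' ')
    print()
E
```

```text
[415.159 136.477 404.609] [313 228]
[[304.125 209.125]
 [303.625 245.625]
 [321.875 246.375]
 [322.375 209.625]]
[[398.104 135.732]
 [426.445 122.646]
 [433.133 136.348]
 [404.354 149.059]] [np.float64(14.719815951754674), np.float64(31.216101964943704), np.float64(15.246726393653798), np.float64(31.460638313633453)]
[415.509 135.946 108.   ] [-0.551 -0.297]
-88.4 -178.7 92.5 0.3 
[[304.125 208.875]
 [303.125 245.625]
 [321.875 246.875]
 [322.625 209.625]]
[[397.916 135.816]
 [426.279 122.264]
 [433.541 136.174]
 [404.435 149.244]] [np.float64(14.926691627307068), np.float64(31.43448754805036), np.float64(15.69184646177111), np.float64(31.905705320324074)]
[415.543 135.874 108.   ] [-0.61  -0.349]
-87.6 -178.0 94.0 0.7 
[[352.875 246.375]
 [336.375 248.625]
 [346.625 238.625]
 [324.875 238.875]
 [324.125 246.375]
 [322.875 209.375]
 [303.875 208.625]
 [301.875 245.875]
 [278.625 251.625]
 [261.875 261.625]
 [264.125 265.625]
 [256.875 263.375]
 [252.625 267.625]
 [252.625 287.375]
 [280.875 280.875]
 [284.875 274.375]
 [285.625 278.125]
 [295.625 275.375]
 [294.625 269.625]
 [300.375
[... 1746 characters left out ...]
38893), np.float64(4.648247889779265), np.float64(7.973062516215446), np.float64(4.563484435061392), np.float64(4.520259939752678), np.float64(8.038695193729618), np.float64(4.270027199493811), np.float64(7.7637957232226675), np.float64(5.185996334418437), np.float64(6.992500626626607), np.float64(3.577574994398304), np.float64(5.51766411860928), np.float64(8.61658325935251), np.float64(4.845436944275996), np.float64(10.50660130738431)]
[438.265 123.176 108.   ] [-26.512  -2.921]
10.3 -98.3 43.3 -90.7 -175.2 -2.4 -87.7 -176.5 -104.7 -122.0 154.6 -71.2 -135.6 -176.8 75.9 30.5 171.1 73.4 -8.1 132.3 11.0 149.2 73.1 -27.4 99.9 -3.3 -101.6 53.8 -27.0 85.1 -118.3 -179.1 -45.8 141.4 29.9 138.1 68.6
```

The measured size is right and the offset is only (−0.6, −0.3) mm. I'll correct that, descend so the fingertips are about 76 mm above the underside, and grip.

>>> move_arm:
  xyz:
    - [-0.6,-0.3,0]
    - [0,0,36]
    - [0,0,36]
    - [0,0,36]
    - [0,0,26]
    - [0,0,15.5]
    - [0,0,0]
    - [0,0,0]
    - [0,0,0]
    - [0,0,0]
    - [0,0,0]
    - [0,0,0]
    - [0,0,0]
    - [0,0,0]
    - [0,0,0]
    - [0,0,0]
    - [0,0,0]
    - [0,0,0]
  twist:
    - [0,0,1]
    - [0,0,0]
    - [0,0,0]
    - [0,0,0]
    - [0,0,0]
    - [0,0,0]
    - [0,0,0]
    - [0,0,0]
    - [0,0,0]
    - [0,0,0]
    - [0,0,0]
    - [0,0,0]
    - [0,0,0]
    - [0,0,0]
    - [0,0,0]
    - [0,0,0]
    - [0,0,0]
    - [0,0,0]
  hand: [100,100,100,100,100,100,100,0,0,0,0,0,0,0,0,0,0,0]
  newtons: 50

```text
t: 5.58
eef_pos: [415.9, 135.7, 256.0]
orientation: [[-0.911, 0.411, 0.002], [0.411, 0.911, 0.0], [-0.001, 0.001, -1.0]]
wrist_force: [-0.3, -1.5, 5.4]
gripper_width: 15.4
grasp_force: 49.7
```

>>> move_arm:
  xyz:
    - [0,0,-8]
    - [0,0,-20]
    - [0,0,-39]
    - [0,0,-39]
    - [0,0,-39]
    - [-17.3,-28.2,0]
    - [-17.3,-28.2,0]
    - [-17.3,-28.2,0]
    - [-17.3,-28.2,0]
    - [-17.3,-28.2,0]
    - [-17.3,-28.2,0]
    - [-17.3,-28.2,0]
    - [-17.3,-28.2,0]
    - [0,0,0]
    - [0,0,0]
    - [0,0,0]
    - [0,0,0]
    - [0,0,0]
    - [0,0,0]
    - [0,0,0]
  twist:
    - [0,0,0]
    - [0,0,0]
    - [0,0,0]
    - [0,0,0]
    - [0,0,0]
    - [0,0,0]
    - [0,0,0]
    - [0,0,0]
    - [0,0,0]
    - [0,0,0]
    - [0,0,0]
    - [0,0,0]
    - [0,0,0]
    - [0,0,-6]
    - [0,0,-6]
    - [0,0,-6]
    - [0,0,-6]
    - [0,0,-6]
    - [0,0,-6]
    - [0,0,0]
  hand: [0,0,0,0,0,0,0,0,0,0,0,0,0,0,0,0,0,0,0,0]

```text
t: 7.25
eef_pos: [448.9, -126.9, 400.1]
orientation: [[-0.978, -0.207, -0.001], [-0.207, 0.978, 0.0], [0.001, 0.0, -1.0]]
wrist_force: [0.4, -0.5, -0.5]
gripper_width: 15.4
grasp_force: 49.2
```

```bash
python3 - <<'E'
from h import *
s=sense();im=imaging.snapshot('wrist');cv2.imwrite('pics/w3.png',im[:,:,::-1]);c=cam('wrist',s);R=s['orientation']
np.save('w3.npy',np.r_[s['eef_pos'],s['orientation'].ravel()])
print(s['t'],s['eef_pos'],R,s['gripper_width'],s['wrist_force'],s['qpos']); print(proj(c,[462,-186,105]))
E
```

```text
7.25 [ 448.901 -126.858  400.093] [[-0.978 -0.207 -0.001]
 [-0.207  0.978  0.   ]
 [ 0.001  0.    -1.   ]] 15.38966436933692 [ 0.408 -0.49  -0.528] [-0.355 -0.113  1.572  0.     1.684 -2.133]
[239.06  228.573]
```

View pics/w3.png

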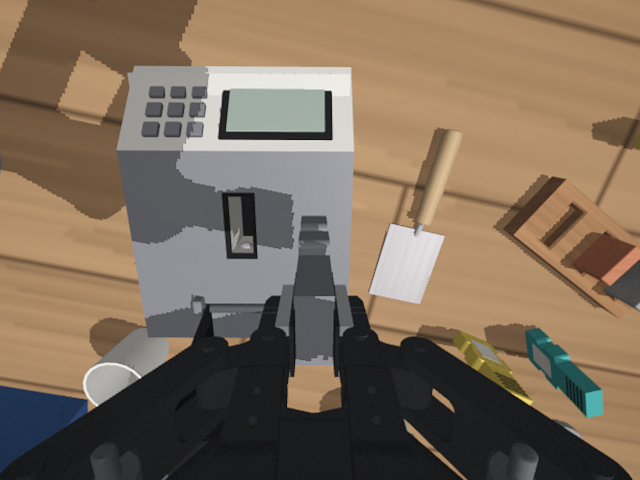

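The well's dark outline is at about (222–257, 192–259). The cassette hangs clear of it to the right. I'll measure the outline on the plane z=105.

```bash
python3 - <<'E'
from h import *
a=np.load('w3.npy');s=dict(eef_pos=a[:3],orientation=a[3:].reshape(3,3));c=cam('wrist',s);R=s['orientation']
im=cv2.imread('pics/w3.png');k=6;x0,y0=212,182
cr=cv2.resize(im[y0:270,x0:268],None,fx=k,fy=k,interpolation=2)
g=cv2.cvtColor(cr,cv2.COLOR_BGR2GRAY);print('deck',g[20,20],g[20,-20],g[-20,20])
for th in(35,45,60):
    m=(g<th).astype(np.uint8)
    cs=max(cv2.findContours(m,0,1)[0],key=cv2.contourArea);h=cv2.convexHull(cs)
    ap=cv2.approxPolyDP(h,12,True)[:,0];px=ap/k+[x0,y0]-.42;print(th,px)
    t=np.array([plane(c,*p,105) for p in px])
    b=cv2.minAreaRect((( t-s['eef_pos'])@R)[:,:2].astype(np.float32));print('tool-frame rect',b)
    print([np.linalg.norm(t[i]-t[i-1]) for i in range(len(t))])
cv2.imwrite('pics/c3.png',cr)
# deck edges check: front corner of deck & right side
for p in((118,151),(354,151),(148,337),(352,300)): print(((plane(c,*p,105)-s['eef_pos'])@R)[:2])
E
```

```text
deck 151 151 148
35 [[222.08  193.08 ]
 [253.247 193.247]
 [255.913 257.747]
 [227.247 256.747]]
tool-frame rect ((1.1396121978759766, -60.209625244140625), (54.67206573486328, 24.591270446777344), 0.7857412695884705)
[np.float64(53.892366986011226), np.float64(24.59212205105499), np.float64(54.672081690849154), np.float64(23.99613502430552)]
45 [[222.08  192.747]
 [253.413 193.247]
 [256.247 257.747]
 [227.247 257.247]]
tool-frame rect ((1.1702404022216797, -60.0601692199707), (54.79703903198242, 24.704219818115234), 0.6305482387542725)
[np.float64(54.60780796752629), np.float64(24.7045477279383), np.float64(54.67034371624658), np.float64(24.298126842882954)]
60 [[221.913 192.247]
 [253.747 193.08 ]
 [256.08  258.08 ]
 [227.08  257.58 ]]
tool-frame rect ((1.2191638946533203, -60.1871223449707), (55.30607223510742, 25.078144073486328), 1.0683151483535767)
[np.float64(55.306169376502304), np.float64(25.07891977460959), np.float64(55.10980192893636), np.float64(24.305887513552815)]
[  60.722 -148.509]
[60.757 30.853]
[-103.632 -150.377]
[-66.1    33.756]
```

View pics/c3.png

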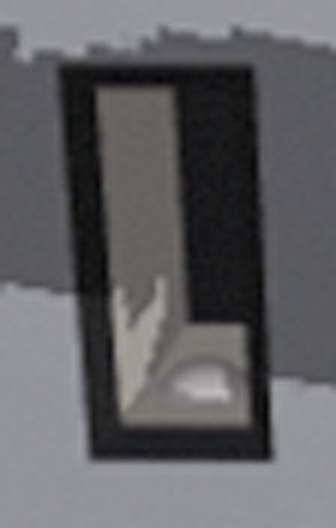

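The outline measures 55×25 mm, which matches the lead-in (56×26). The well is at tool (1.2, −60.1) from here. I'll move over it and go down to just above the mouth.

>>> move_arm:
  xyz:
    - [0.4,-20,0]
    - [0.4,-25,0]
    - [0,-15.1,0]
    - [0,0,0]
    - [0,0,20]
    - [0,0,16]
    - [0,0,6]
    - [0,0,0]
    - [0,0,0]
  twist:
    - [0,0,0.3]
    - [0,0,0]
    - [0,0,0]
    - [0,0,0]
    - [0,0,0]
    - [0,0,0]
    - [0,0,0]
    - [0,0,0]
    - [0,0,0]
  hand: [0,0,0,0,0,0,0,0,0]

```text
t: 8.05
eef_pos: [460.3, -185.7, 358.7]
orientation: [[-0.98, -0.197, 0.0], [-0.197, 0.98, 0.0], [-0.0, 0.0, -1.0]]
wrist_force: [-0.0, -0.6, -0.2]
gripper_width: 15.4
grasp_force: 49.3
```

```bash
python3 - <<'E'
from h import *
s=sense();im=imaging.snapshot('wrist');cv2.imwrite('pics/w4.png',im[:,:,::-1]);c=cam('wrist',s)
print(s['t'],s['eef_pos'],s['wrist_force'],s['moment'])
cv2.imwrite('pics/c4.png',cv2.resize(im[170:330,230:400,::-1],None,fx=3.5,fy=3.5,interpolation=2))
E
```

```text
8.05 [ 460.267 -185.695  358.669] [-0.018 -0.588 -0.173] [-0.031 -0.005  0.013]
```

View pics/c4.png

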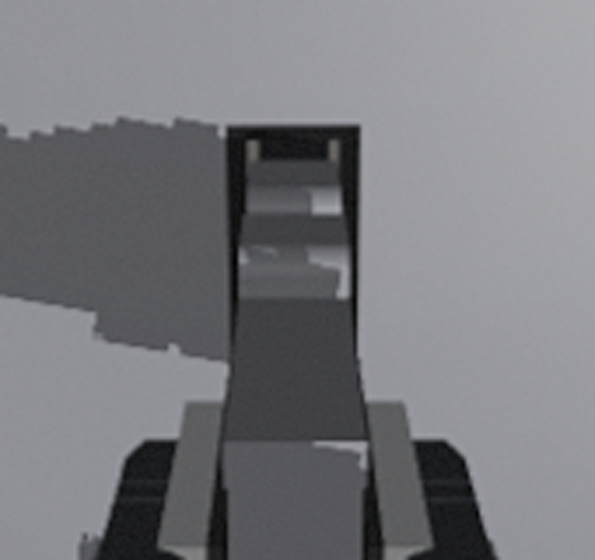

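The cassette's lower end is centred sideways in the well outline (293 against 294 in the crop). I'll go down in small steps and watch the force.

>>> move_arm:
  xyz:
    - [0,0,2]
    - [0,0,2]
    - [0,0,2]
    - [0,0,1.5]
    - [0,0,0]
  twist:
    - [0,0,0]
    - [0,0,0]
    - [0,0,0]
    - [0,0,0]
    - [0,0,0]
  hand: [0,0,0,0,0]

```text
t: 8.52
eef_pos: [460.2, -185.9, 350.3]
orientation: [[-0.98, -0.198, -0.0], [-0.198, 0.98, 0.0], [0.0, 0.0, -1.0]]
wrist_force: [-0.6, 0.7, -0.1]
gripper_width: 15.5
grasp_force: 49.3
```

>>> move_arm:
  xyz:
    - [0,0,1.5]
    - [0,0,1.5]
    - [0,0,0]
  twist:
    - [0,0,0]
    - [0,0,0]
    - [0,0,0]
  hand: [0,0,0]

```text
t: 8.77
eef_pos: [460.2, -186.0, 347.3]
orientation: [[-0.98, -0.198, -0.0], [-0.198, 0.98, 0.0], [0.0, 0.0, -1.0]]
wrist_force: [0.1, -0.2, -2.9]
gripper_width: 14.9
grasp_force: 49.3
```

>>> move_arm:
  xyz:
    - [0,0,1.5]
    - [0,0,1.5]
    - [0,0,0]
  twist:
    - [0,0,0]
    - [0,0,0]
    - [0,0,0]
  hand: [0,0,0]

```text
t: 9.02
eef_pos: [460.2, -186.0, 344.3]
orientation: [[-0.98, -0.198, -0.0], [-0.198, 0.98, 0.0], [0.0, 0.0, -1.0]]
wrist_force: [-0.2, 0.2, -1.1]
gripper_width: 14.9
grasp_force: 49.3
```

>>> move_arm:
  xyz:
    - [0,0,1]
    - [0,0,1]
    - [0,0,0]
  twist:
    - [0,0,0]
    - [0,0,0]
    - [0,0,0]
  hand: [0,0,0]

```text
t: 9.27
eef_pos: [460.2, -185.9, 342.4]
orientation: [[-0.98, -0.198, -0.0], [-0.198, 0.98, 0.0], [0.0, 0.0, -1.0]]
wrist_force: [0.4, -0.1, -1.3]
gripper_width: 15.2
grasp_force: 49.3
```

>>> move_arm:
  xyz:
    - [0,0,1]
    - [0,0,1]
    - [0,0,0]
  twist:
    - [0,0,0]
    - [0,0,0]
    - [0,0,0]
  hand: [0,0,0]

```text
t: 9.52
eef_pos: [460.2, -185.9, 340.5]
orientation: [[-0.98, -0.198, -0.0], [-0.198, 0.98, 0.0], [0.0, 0.0, -1.0]]
wrist_force: [-0.7, -0.4, -0.5]
gripper_width: 15.2
grasp_force: 49.3
```

>>> move_arm:
  xyz:
    - [0,0,1]
    - [0,0,1]
    - [0,0,1]
    - [0,0,0]
  twist:
    - [0,0,0]
    - [0,0,0]
    - [0,0,0]
    - [0,0,0]
  hand: [0,0,0,0]

```text
t: 9.85
eef_pos: [460.1, -186.0, 337.5]
orientation: [[-0.98, -0.198, -0.001], [-0.198, 0.98, -0.0], [0.001, -0.0, -1.0]]
wrist_force: [-1.6, 0.3, -1.3]
gripper_width: 15.2
grasp_force: 49.4
```

>>> move_arm:
  xyz:
    - [0,0,1]
    - [0,0,1]
    - [0,0,1]
    - [0,0,0]
  twist:
    - [0,0,0]
    - [0,0,0]
    - [0,0,0]
    - [0,0,0]
  hand: [0,0,0,0]

```text
t: 10.18
eef_pos: [460.1, -186.1, 334.6]
orientation: [[-0.98, -0.198, -0.0], [-0.198, 0.98, -0.001], [0.001, -0.0, -1.0]]
wrist_force: [-2.6, -1.4, 1.2]
gripper_width: 14.8
grasp_force: 49.6
```

>>> move_arm:
  xyz:
    - [0,0,1]
    - [0,0,1]
    - [0,0,1]
    - [0,0,0]
  twist:
    - [0,0,0]
    - [0,0,0]
    - [0,0,0]
    - [0,0,0]
  hand: [0,0,0,0]

```text
t: 10.52
eef_pos: [460.1, -186.0, 331.2]
orientation: [[-0.98, -0.198, -0.001], [-0.198, 0.98, 0.0], [0.001, 0.0, -1.0]]
wrist_force: [-2.7, -1.7, -0.2]
gripper_width: 15.2
grasp_force: 49.4
```

>>> move_arm:
  xyz:
    - [0,0,1]
    - [0,0,1]
    - [0,0,1]
    - [0,0,0]
  twist:
    - [0,0,0]
    - [0,0,0]
    - [0,0,0]
    - [0,0,0]
  hand: [0,0,0,0]

```text
t: 10.85
eef_pos: [460.2, -185.9, 328.1]
orientation: [[-0.98, -0.198, -0.001], [-0.198, 0.98, 0.0], [0.001, 0.0, -1.0]]
wrist_force: [-3.1, -1.5, -1.7]
gripper_width: 15.2
grasp_force: 49.4
```

The ball was met at about z 336, so home should be near TCP z 304. I'll carry on.

>>> move_arm:
  xyz:
    - [0,0,1]
    - [0,0,1]
    - [0,0,1]
    - [0,0,1]
    - [0,0,0]
  twist:
    - [0,0,0]
    - [0,0,0]
    - [0,0,0]
    - [0,0,0]
    - [0,0,0]
  hand: [0,0,0,0,0]

```text
t: 11.27
eef_pos: [460.2, -186.0, 324.2]
orientation: [[-0.98, -0.198, -0.0], [-0.198, 0.98, 0.0], [0.0, 0.0, -1.0]]
wrist_force: [-3.7, -1.2, -1.2]
gripper_width: 15.2
grasp_force: 49.2
```

>>> move_arm:
  xyz:
    - [0,0,1]
    - [0,0,1]
    - [0,0,1]
    - [0,0,1]
    - [0,0,0]
  twist:
    - [0,0,0]
    - [0,0,0]
    - [0,0,0]
    - [0,0,0]
    - [0,0,0]
  hand: [0,0,0,0,0]

```text
t: 11.68
eef_pos: [460.2, -186.0, 320.3]
orientation: [[-0.98, -0.198, -0.0], [-0.198, 0.98, 0.0], [0.0, 0.0, -1.0]]
wrist_force: [-3.9, -1.9, -1.1]
gripper_width: 15.0
grasp_force: 49.2
```

>>> move_arm:
  xyz:
    - [0,0,1]
    - [0,0,1]
    - [0,0,1]
    - [0,0,1]
    - [0,0,0]
  twist:
    - [0,0,0]
    - [0,0,0]
    - [0,0,0]
    - [0,0,0]
    - [0,0,0]
  hand: [0,0,0,0,0]

```text
t: 12.1
eef_pos: [460.2, -186.0, 316.3]
orientation: [[-0.98, -0.198, -0.0], [-0.198, 0.98, 0.0], [0.0, 0.0, -1.0]]
wrist_force: [-3.5, -1.6, -1.9]
gripper_width: 15.2
grasp_force: 49.2
```

>>> move_arm:
  xyz:
    - [0,0,1]
    - [0,0,1]
    - [0,0,1]
    - [0,0,1]
    - [0,0,0]
  twist:
    - [0,0,0]
    - [0,0,0]
    - [0,0,0]
    - [0,0,0]
    - [0,0,0]
  hand: [0,0,0,0,0]

```text
t: 12.52
eef_pos: [460.2, -186.0, 312.3]
orientation: [[-0.98, -0.198, -0.0], [-0.198, 0.98, 0.0], [0.0, 0.0, -1.0]]
wrist_force: [-3.6, -2.9, -0.9]
gripper_width: 15.2
grasp_force: 49.1
```

>>> move_arm:
  xyz:
    - [0,0,1]
    - [0,0,1]
    - [0,0,0]
  twist:
    - [0,0,0]
    - [0,0,0]
    - [0,0,0]
  hand: [0,0,0]

```text
t: 12.77
eef_pos: [460.2, -185.9, 310.2]
orientation: [[-0.98, -0.198, -0.001], [-0.198, 0.98, 0.0], [0.001, 0.0, -1.0]]
wrist_force: [-4.3, -1.4, -3.4]
gripper_width: 15.3
grasp_force: 49.0
```

>>> move_arm:
  xyz:
    - [0,0,1]
    - [0,0,1]
    - [0,0,0]
  twist:
    - [0,0,0]
    - [0,0,0]
    - [0,0,0]
  hand: [0,0,0]

```text
t: 13.02
eef_pos: [460.2, -185.9, 308.1]
orientation: [[-0.98, -0.198, -0.001], [-0.198, 0.98, 0.0], [0.001, 0.0, -1.0]]
wrist_force: [-3.4, -0.4, -4.0]
gripper_width: 15.2
grasp_force: 48.9
```

>>> move_arm:
  xyz:
    - [0,0,0.7]
    - [0,0,0]
  twist:
    - [0,0,0]
    - [0,0,0]
  hand: [0,0]

```text
t: 13.18
eef_pos: [460.2, -185.9, 307.7]
orientation: [[-0.98, -0.198, -0.0], [-0.198, 0.98, 0.0], [0.0, 0.0, -1.0]]
wrist_force: [-4.0, -1.3, -4.1]
gripper_width: 15.1
grasp_force: 49.1
```

>>> move_arm:
  xyz:
    - [0,0,0.7]
    - [0,0,0]
  twist:
    - [0,0,0]
    - [0,0,0]
  hand: [0,0]

```text
t: 13.35
eef_pos: [460.2, -185.9, 307.1]
orientation: [[-0.98, -0.198, 0.0], [-0.198, 0.98, 0.0], [-0.0, 0.0, -1.0]]
wrist_force: [-3.0, -0.4, -4.2]
gripper_width: 15.4
grasp_force: 49.1
```

>>> move_arm:
  xyz:
    - [0,0,0.5]
    - [0,0,0]
  twist:
    - [0,0,0]
    - [0,0,0]
  hand: [0,0]

```text
t: 13.52
eef_pos: [460.2, -186.0, 306.8]
orientation: [[-0.98, -0.198, 0.0], [-0.198, 0.98, -0.0], [-0.0, -0.0, -1.0]]
wrist_force: [-3.3, -0.7, -2.7]
gripper_width: 15.1
grasp_force: 49.2
```

>>> move_arm:
  xyz:
    - [0,0,0.5]
    - [0,0,0]
  twist:
    - [0,0,0]
    - [0,0,0]
  hand: [0,0]

```text
t: 13.68
eef_pos: [460.3, -186.0, 306.3]
orientation: [[-0.98, -0.198, 0.0], [-0.198, 0.98, -0.0], [-0.0, -0.0, -1.0]]
wrist_force: [-3.5, -0.5, -3.6]
gripper_width: 15.4
grasp_force: 49.1
```

>>> move_arm:
  xyz:
    - [0,0,0.5]
    - [0,0,0]
  twist:
    - [0,0,0]
    - [0,0,0]
  hand: [0,0]

```text
t: 13.85
eef_pos: [460.3, -186.0, 306.2]
orientation: [[-0.98, -0.198, 0.001], [-0.198, 0.98, -0.0], [-0.001, -0.0, -1.0]]
wrist_force: [-4.1, -0.7, 0.1]
gripper_width: 15.6
grasp_force: 49.4
```

>>> move_arm:
  xyz:
    - [0,0,0.5]
    - [0,0,0]
  twist:
    - [0,0,0]
    - [0,0,0]
  hand: [0,0]

```text
t: 14.02
eef_pos: [460.3, -186.0, 306.1]
orientation: [[-0.98, -0.198, 0.001], [-0.198, 0.98, -0.0], [-0.001, -0.001, -1.0]]
wrist_force: [-4.1, 0.2, 4.5]
gripper_width: 15.2
grasp_force: 50.0
```

>>> move_arm:
  xyz:
    - [0,0,0.3]
    - [0,0,0]
  twist:
    - [0,0,0]
    - [0,0,0]
  hand: [0,0]

```text
t: 14.18
eef_pos: [460.3, -186.0, 306.1]
orientation: [[-0.98, -0.198, 0.001], [-0.198, 0.98, -0.001], [-0.001, -0.001, -1.0]]
wrist_force: [-6.0, 0.3, 6.7]
gripper_width: 15.1
grasp_force: 50.4
```

```bash
python3 - <<'E'
from h import *
s=sense();print(s['eef_pos'],s['wrist_force'],s['moment'])
E
```

```text
[ 460.311 -186.     306.131] [-5.987  0.286  6.684] [0.207 1.254 0.017]
```

>>> move_arm:
  xyz:
    - [0,0,0.4]
    - [0,0,0]
  twist:
    - [0,0,0]
    - [0,0,0]
  hand: [0,0]

```text
t: 14.35
eef_pos: [460.3, -186.0, 306.1]
orientation: [[-0.98, -0.198, 0.002], [-0.198, 0.98, -0.001], [-0.001, -0.001, -1.0]]
wrist_force: [-6.7, 1.1, 8.3]
gripper_width: 15.3
grasp_force: 50.6
```

>>> move_arm:
  xyz:
    - [0,0,0.3]
    - [0,0,0]
  twist:
    - [0,0,0]
    - [0,0,0]
  hand: [0,0]

```text
t: 14.52
eef_pos: [460.4, -186.0, 306.1]
orientation: [[-0.98, -0.198, 0.002], [-0.198, 0.98, -0.001], [-0.002, -0.001, -1.0]]
wrist_force: [-7.0, 0.8, 9.8]
gripper_width: 15.2
grasp_force: 50.9
```

The z has stalled hard at about 10 N, after a downward draw of about 4 N, so this looks like the floor with the ball in the notch. I'll relax the push, open, rise and look.

>>> move_arm:
  xyz:
    - [0,0,-0.8]
    - [0,0,-0.7]
    - [0,0,0]
    - [0,0,0]
  twist:
    - [0,0,0]
    - [0,0,0]
    - [0,0,0]
    - [0,0,0]
  hand: [0,0,0,0]

```text
t: 14.85
eef_pos: [460.3, -186.0, 306.2]
orientation: [[-0.98, -0.198, 0.001], [-0.198, 0.98, -0.0], [-0.001, -0.001, -1.0]]
wrist_force: [-3.0, -1.2, 2.8]
gripper_width: 15.0
grasp_force: 49.9
```

>>> move_arm:
  xyz:
    - [0,0,0]
    - [0,0,0]
    - [0,0,0]
    - [0,0,0]
    - [0,0,0]
    - [0,0,0]
  twist:
    - [0,0,0]
    - [0,0,0]
    - [0,0,0]
    - [0,0,0]
    - [0,0,0]
    - [0,0,0]
  hand: [50,50,50,50,50,50]

```text
t: 15.35
eef_pos: [460.3, -186.0, 305.8]
orientation: [[-0.98, -0.198, 0.0], [-0.198, 0.98, -0.0], [-0.0, -0.0, -1.0]]
wrist_force: [0.0, 0.0, -0.3]
gripper_width: 42.6
grasp_force: 0.0
```

>>> move_arm:
  xyz:
    - [0,0,-10]
    - [0,0,-30]
    - [0,0,-30]
    - [0,0,-30]
    - [0,0,0]
  twist:
    - [0,0,0]
    - [0,0,0]
    - [0,0,0]
    - [0,0,0]
    - [0,0,0]
  hand: [50,50,50,50,50]

```text
t: 15.77
eef_pos: [460.3, -186.0, 413.6]
orientation: [[-0.98, -0.198, 0.011], [-0.198, 0.98, -0.005], [-0.009, -0.007, -1.0]]
wrist_force: [0.1, -0.4, 1.1]
gripper_width: 42.2
grasp_force: 0.0
```

```bash
python3 - <<'E'
from h import *
s=sense();im=imaging.snapshot('wrist');cv2.imwrite('pics/w5.png',im[:,:,::-1]);c=cam('wrist',s)
sc=imaging.snapshot('scene')
np.save('w5.npy',np.r_[s['eef_pos'],s['orientation'].ravel()])
print(s['t'],s['eef_pos'],s['wrist_force'],s['moment'])
a=cv2.resize(im[130:300,210:420],None,fx=2,fy=2,interpolation=2);b=cv2.resize(sc[160:270,240:390],None,fx=2.5,fy=2.5,interpolation=2)
o=np.zeros((345,800,3),np.uint8);o[:340,:420]=a;o[:275,425:800]=b;cv2.imwrite('pics/c5.png',o[:,:,::-1])
E
```

```text
15.7667 [ 460.334 -185.989  413.643] [ 0.058 -0.388  1.069] [0.025 0.012 0.025]
```

View pics/c5.png

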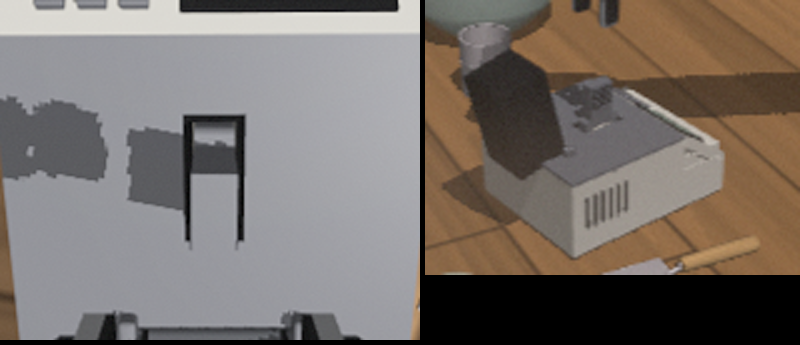

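The cassette stands in the well, about 53 mm above the deck, which fits both the stall depth and the ball contact. The hood leans open behind it. I'll close the fingers, go over the hood and come down behind it.

>>> move_arm:
  xyz:
    - [0,0,-30]
    - [0,0,0]
    - [-39,0,0]
    - [-39,0,0]
    - [-39,0,0]
    - [-39,0,0]
    - [-39,0,0]
    - [0,0,0]
    - [0,0,0]
  twist:
    - [0,0,0]
    - [0,0,0]
    - [0,0,0]
    - [0,0,0]
    - [0,0,0]
    - [0,0,0]
    - [0,0,0]
    - [0,0,0]
    - [0,0,0]
  hand: [0,0,0,0,0,0,0,0,0]

```text
t: 16.62
eef_pos: [653.5, -147.0, 430.5]
orientation: [[-0.98, -0.199, -0.007], [-0.199, 0.98, 0.002], [0.007, 0.003, -1.0]]
wrist_force: [-0.6, -0.2, -0.6]
gripper_width: 0.1
grasp_force: 0.0
```

```bash
python3 - <<'E'
from h import *
s=sense();R=s['orientation'];print(s['t'],s['eef_pos'],R,s['wrist_force'],s['gripper_width'])
w=np.array([460.3,-186]);x=np.array([.98,.198]);d=s['eef_pos'][:2]-w;print('reader x,y',d@x,d@[-x[1],x[0]])
im=imaging.snapshot('wrist');cv2.imwrite('pics/w6.png',im[:,:,::-1])
E
```

```text
16.6167 [ 653.484 -146.951  430.539] [[-0.98  -0.199 -0.007]
 [-0.199  0.98   0.002]
 [ 0.007  0.003 -1.   ]] [-0.591 -0.178 -0.615] 0.09284729553856694
reader x,y 197.0519076281209 0.017987616436677456
```

View pics/w6.png

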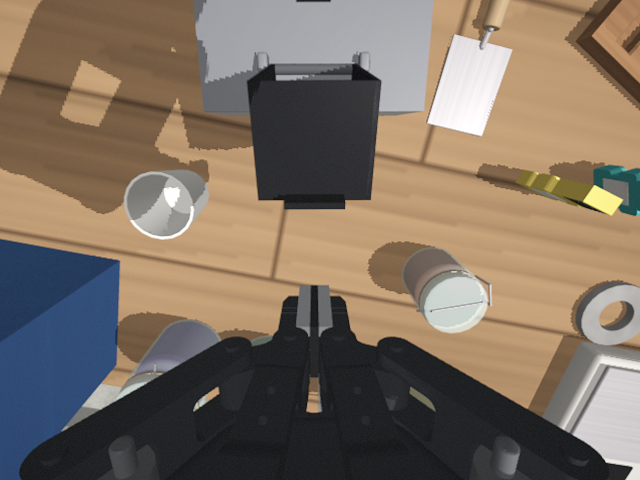

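The hood's lip is at about (314,205) and the closed fingertips, behind it, at (314,285). The jar and cup are well off to the sides. I'll go down behind the hood and push.

>>> move_arm:
  xyz:
    - [0,0,26]
    - [0,0,26]
    - [0,0,0]
    - [12,0,0]
    - [12,0,0]
    - [12,0,0]
    - [12,0,0]
    - [0,0,0]
  twist:
    - [0,0,0]
    - [0,0,0]
    - [0,0,0]
    - [0,0,0]
    - [0,0,0]
    - [0,0,0]
    - [0,0,0]
    - [0,0,0]
  hand: [0,0,0,0,0,0,0,0]

```text
t: 17.33
eef_pos: [602.2, -157.5, 387.4]
orientation: [[-0.981, -0.196, 0.004], [-0.196, 0.981, -0.002], [-0.003, -0.002, -1.0]]
wrist_force: [1.1, 0.1, 0.6]
gripper_width: 0.3
grasp_force: 0.1
```

>>> move_arm:
  xyz:
    - [10,0,0]
    - [10,0,0]
    - [10,0,0]
    - [10,0,0]
    - [0,0,0]
  twist:
    - [0,0,0]
    - [0,0,0]
    - [0,0,0]
    - [0,0,0]
    - [0,0,0]
  hand: [0,0,0,0,0]

```text
t: 17.75
eef_pos: [563.9, -165.1, 386.2]
orientation: [[-0.98, -0.197, 0.003], [-0.197, 0.98, -0.001], [-0.002, -0.002, -1.0]]
wrist_force: [-0.7, -0.2, 0.6]
gripper_width: -0.1
grasp_force: 0.0
```

>>> move_arm:
  xyz:
    - [10,0,0]
    - [10,0,0]
    - [10,0,0]
    - [10,0,0]
    - [10,0,0]
    - [10,0,0]
    - [0,0,0]
    - [0,0,0]
  twist:
    - [0,0,0]
    - [0,0,0]
    - [0,0,0]
    - [0,0,0]
    - [0,0,0]
    - [0,0,0]
    - [0,0,0]
    - [0,0,0]
  hand: [0,0,0,0,0,0,0,0]

```text
t: 18.42
eef_pos: [506.4, -176.7, 384.7]
orientation: [[-0.98, -0.197, 0.001], [-0.197, 0.98, -0.0], [-0.001, -0.001, -1.0]]
wrist_force: [-0.4, -0.3, -0.1]
gripper_width: 0.0
grasp_force: 0.0
```

```bash
python3 - <<'E'
from h import *
s=sense();print(s['t'],s['eef_pos'],s['wrist_force'])
im=imaging.snapshot('wrist');cv2.imwrite('pics/w7.png',im[:,:,::-1]);sc=imaging.snapshot('scene')
o=np.zeros((345,800,3),np.uint8);o[:300,:400]=cv2.resize(im,(400,300));o[:265,405:795]=cv2.resize(sc[155:261,230:386],(390,265),interpolation=2);cv2.imwrite('pics/c7.png',o[:,:,::-1])
E
```

```text
18.4167 [ 506.359 -176.683  384.706] [-0.406 -0.31  -0.11 ]
```

View pics/c7.png

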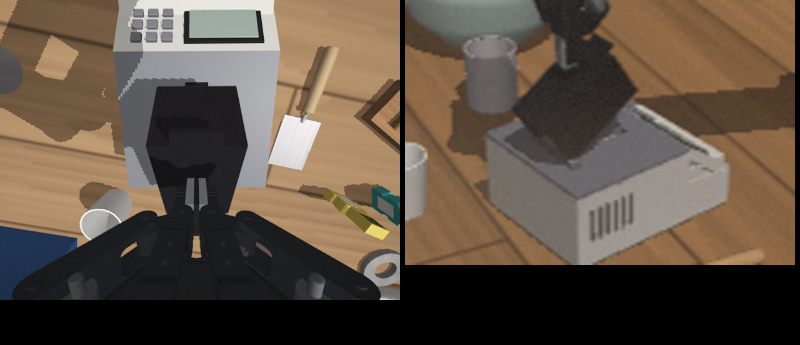

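The hood is following the fingers and is now at about 45°. I'll push a bit further and let it fall.

>>> move_arm:
  xyz:
    - [10,0,0]
    - [10,0,0]
    - [10,0,0]
    - [8,0,-5]
    - [0,0,-20]
    - [0,0,-30]
    - [0,0,0]
    - [0,0,0]
    - [0,0,0]
    - [0,0,0]
    - [0,0,0]
    - [0,0,0]
    - [0,0,0]
    - [0,0,0]
    - [0,0,0]
    - [0,0,0]
    - [0,0,0]
    - [0,0,0]
    - [0,0,0]
    - [0,0,0]
  twist:
    - [0,0,0]
    - [0,0,0]
    - [0,0,0]
    - [0,0,0]
    - [0,0,0]
    - [0,0,0]
    - [0,0,0]
    - [0,0,0]
    - [0,0,0]
    - [0,0,0]
    - [0,0,0]
    - [0,0,0]
    - [0,0,0]
    - [0,0,0]
    - [0,0,0]
    - [0,0,0]
    - [0,0,0]
    - [0,0,0]
    - [0,0,0]
    - [0,0,0]
  hand: [0,0,0,0,0,0,0,0,0,0,0,0,0,0,0,0,0,0,0,0]

```text
t: 20.18
eef_pos: [469.0, -184.2, 438.8]
orientation: [[-0.98, -0.198, 0.0], [-0.198, 0.98, -0.0], [-0.0, -0.0, -1.0]]
wrist_force: [-0.8, 0.2, -1.2]
gripper_width: -0.0
grasp_force: 0.0
```

```bash
python3 - <<'E'
from h import *
s=sense();print(s['t'],s['eef_pos'],s['wrist_force'])
im=imaging.snapshot('wrist');sc=imaging.snapshot('scene')
o=np.zeros((345,800,3),np.uint8);o[:300,:400]=cv2.resize(im,(400,300));o[:265,405:795]=cv2.resize(sc[155:261,230:386],(390,265),interpolation=2);cv2.imwrite('pics/c8.png',o[:,:,::-1])
c=cam('wrist',s);w=np.array([460.3,-186,0]);x=np.array([.98,.198,0])
p=w+x*(70-127)+[0,0,171];q=proj(c,p);print('expected lip if shut, wrist px (in c8):',q*400/640)
k=cam('scene');print('scene c8',(proj(k,p)-[230,155])*2.5+[405,0])
E
```

```text
20.1833 [ 469.048 -184.176  438.814] [-0.785  0.204 -1.184]
expected lip if shut, wrist px (in c8): [195.867  91.223]
scene c8 [639.217  71.401]
```

View pics/c8.png

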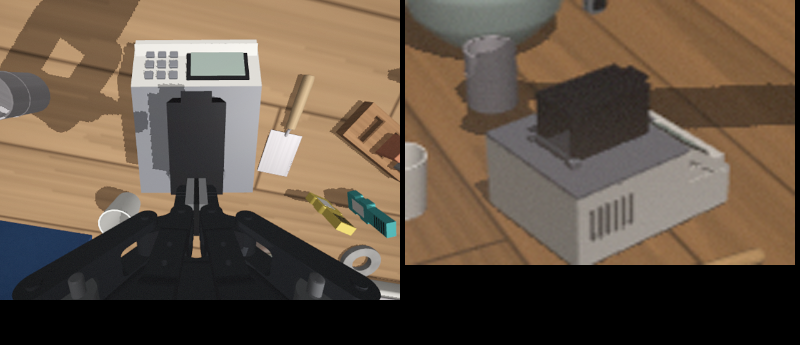

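The hood is shut: its lip is at (196,91), where a shut hood should put it. The gripper is clear at z 439, so I'll hand in.

```bash
python3 -c "
from h import *
print(order.job_done())"
```

```text
the job is handed in; nothing more can be done
None
```

I handed the job in at about 20 s: the cassette is seated in the well and the hood is shut, but the ball's click was judged only from forces and depth (a hard stop at about 10 N), not seen. I also viewed 12 pictures, two over the limit of 10.

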